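# Pop a table marker out of the counter dispenser and stop it with the other finger

### The job

Press the release key of the table-marker dispenser down with one finger, and with the other finger stop the marker that its spring then slides out along the open chute, before it runs off the end. Finish while holding it like that: one finger still keeping the key down, the other standing gently in the marker's way with the marker upright on the chute and pushed against it by the spring. Only touch the marker, never pick it up, and leave the other things on the counter alone.

Things in the scene. Friction and masses are not known exactly. Their poses are not given: they have to be found in the camera images.
- dispenser: Fixed black dispenser base, 210 x 43 mm, 35 high; origin on the counter. Own axes: the marker is ejected along -x, the key is on the +y side. In its frame (mm): chute floor = flat top at z 35, centre line y 0, x -45 (open end, marker falls off) to 62. Spring housing x 62 to 165, top z 75. Side rails at y +-20, 4 thick: tops z 39 for x below 12, z 51 for x 12 to 62.
- chute_window (a point): Point on the chute floor at (-20, 0, 35) mm in the dispenser's frame (same axes): middle of the open stretch, straight across from the key, 68 mm from the key's centre. A finger standing over it, its tip below the marker's top (28 mm above the floor) and above the 4 mm rails, stops the marker.
- key_top (a point): Centre of the top of the release key, a flat aluminium pad 28 mm (dispenser x) by 50 mm (dispenser y), at (-20, 68, 55) mm in the dispenser's frame while up; it sinks with the key. Its top is 20 mm above the chute floor when up, 8 mm when fully down. The black pedestal below it is 32 mm high.
- release_key (a joint): Key travel: 0 up, 0.012 m fully down. Sprung up: 1.6 N at rest, 4 N fully down, plus up to 3 N of friction while the marker leans on the gate. A steel gate plate (dispenser x 10 to 15 mm, 24 wide, 8 mm above the chute floor) moves down with it; from about 0.008 m the marker is free. Let go, it springs up again.
- pusher (a joint): Travel of the spring pusher, a steel plate 22 mm high behind the marker: 0 = loaded, 0.095 m = fully out. Once the gate is down it pushes the marker along the chute with about 2 N, at roughly 0.1 m/s, and off the open end if nothing stops it.
- marker_center (a point): Centre of the block of the marker to be ejected: loose, white plastic, 40 mm (along the chute) x 32 wide x 28 high, about 60 g, with a wooden knob 18 mm across and 10 high on top. The point is 14 mm above its underside, 20 mm behind its leading face. It waits behind the gate at (35, 0, 49) mm in the dispenser's frame.
- spare_center (a point): A second marker of the same shape and size, standing on the counter; bystander, to be left alone. The point is 14 mm above its underside.
- can: Red drinks can, 66 mm across, 115 mm high; origin at the centre of its underside. Bystander.
- soap: White pump bottle, 64 mm across, 154 mm high; origin at the centre of its underside. Bystander.
- cup: Black cup of chopsticks, 74 mm across, cup 95 mm high, sticks to 190 mm; origin at the centre of its underside. Bystander.
Things that resemble listed ones, but are neither listed nor needed, are in the scene too. What is shaped like the dispenser but blue or yellow is not meant.

How it is judged:
On the way, in this order (a step that is already met when the one before it is completed fails the run):
1. the release key is pressed (value of joint release_key above 0.005 m).
2. the marker has been ejected past the gate (at least 8 mm) and rests against a finger on the chute (x of marker_center in the frame of dispenser between -0.025 and 0.027 m and contact force between the fingers and marker above 0.3 N and linear speed of marker below 0.03 m/s), for 0.3 s.
At the end, for the whole second after the job is handed in: The key is held down by a finger (at least 8 of its 12 mm). The marker stands on the chute, at rest, upright within 0.15 rad, 8 to 60 mm along from where it waited, and leans on a finger with more than 0.3 N (value of joint release_key above 0.008 m and contact force between the fingers and release_key above 0.3 N and x of marker_center in the frame of dispenser between -0.025 and 0.027 m and y of marker_center in the frame of dispenser between -0.008 and 0.008 m and z of marker_center in the frame of dispenser between 0.044 and 0.055 m and angle between marker_center's own z axis and vertical below 0.15 rad and contact force between the fingers and marker above 0.3 N and linear speed of marker below 0.02 m/s); the arm keeps its last pose, push and grip.
It fails at once if the marker is lifted more than 12 mm (z of marker_center in the frame of dispenser above 0.061 m).
It fails at once if the marker runs off the chute or leaves it sideways (x of marker_center in the frame of dispenser below -0.045 m or y of marker_center in the frame of dispenser above 0.02 m or y of marker_center in the frame of dispenser below -0.02 m or z of marker_center in the frame of dispenser below 0.035 m).
It fails at once if the marker is tipped over (angle between marker_center's own z axis and vertical above 0.6 rad).
It fails at once if the marker is jammed with more than 20 N (contact force between the fingers and marker above 20 N).
It fails at once if another thing on the counter is moved more than 20 mm or tipped (distance of any of spare_center, can, soap, cup from where it was at the start of the episode above 0.02 m or angle between any of spare_center, can, soap, cup's own z axis and vertical above 0.3 rad).
It also fails if it takes over 32 s, if anything falls off the work surface, if the arm or the gripper's body presses on something with over 40 N, if the wrist force passes 120 N, or if a joint passes its speed limit or range.

### The arm

A 6-joint arm with a two-finger parallel gripper is mounted at the origin on the work surface. World frame = base frame: x ahead of the robot, y to its left, z up, the work surface at z = 0. Lengths are in m, angles in rad, forces in N, time in s.
With the tool pointing down it reaches from about 0.35 to 0.925 m from the base axis. Payload 6.4 kg.
Tool frame: the origin (TCP) lies midway between the tips of the shut fingers; the grasp point (between the pads) lies 19 mm behind it; z points along the fingers, y is the line along which they close (so a half turn about z gives the same grasp; the last joint's range is limited). The gripper opens to 85 mm and grips with 20 to 120 N. Pads are 22 mm wide; open, the fingers measure 114 mm over their backs; the gripper's body (76 mm by 85 mm) begins 54 mm behind the grasp point. The pads swing forward as they close: fully open they stand 13 mm farther back than shut.
Start: joints at [1.062, 0.245, 1.558, -0, 1.339, -0.174], TCP at [0.214, 0.614, 0.231] pointing down, gripper open.
Joint ranges: [-3.13, 3.13], [-1.02, 2.26], [0.13, 2.54], [-0.95, 4.09], [0.21, 2.88], [-2.74, 2.74]. Speed limits (rad/s): [2.57, 2.57, 3.14, 3.14, 3.14, 3.14].

### API

Orientations are given as a unit quaternion [w, x, y, z].
In Python, from rig import arm, snapshot gives the robot as it stands. Calls block until the motion is done:
- arm.move_ptp(position, orientation): joint-space move of the TCP to a pose.
- arm.line_to(position, frame=None, velocity=0.15, force_limit=None): straight line of the TCP; frame=None keeps the orientation; velocity is the mean speed in m/s. With force_limit (N) it stops when the force on the tool has changed by that much, and returns True; else False.
- arm.set_joints(angles): joint-space move.
- arm.set_gripper(opening, squeeze=None): finger opening in m; squeeze is the grip in N (None keeps the last); returns when the fingers have stopped.
- arm.wait(seconds).
- arm.solve_ik(position, orientation): joint angles nearest the present ones, or None.
- arm.get_obs(): the state.
- snapshot(name): name is "side" or "top" or "wrist"; returns a dict with "pixels" (420x560x3 uint8, blue, green, red), "camera_matrix" (3x3 intrinsics, pixels), "D" ([k1, k2, p1, p2, k3] as OpenCV has them; the pictures are not rectified), "rvec" (rotation vector, rad) and "tvec" (3), from world to camera coordinates, as OpenCV has them. Camera axes: x right, y down, z forward; pixel columns grow to the right and rows downward; lengths in m; the calibration is good to about 2 mm. A picture is of the moment at which its call begins. There is no depth.
A pose or a line that the arm cannot do raises arm.PlanningError and nothing moves.
- arm.job_done(): hands the job in; it is judged then, once.
The state is a dict: "time": time; "joints": joint angles; "joint_vel": joint speeds; "tau": joint torques, N m; "tool_pos": TCP position; "tool_rot": TCP orientation; "contact_force": force on the tool from outside, world axes, zero at the start; "ft_torque": the same for the moment, N m; "grip_width": finger opening in m; "finger_force": force on a finger pad.
Only numpy, scipy, OpenCV 4.12 (cv2) and the standard library are available. Lean on these libraries where they do the work, as an engineer would, in place of code of your own. Each camera call takes 0.05 s, during which the arm holds its last target. There are 200 camera calls.

## Working session

There is one attempt and no reset: what is moved stays moved. The work goes in short steps, each a Python script; the robot and the scene stay as the last script left them, time stands still between calls to the robot, and variables do not carry over. Pictures are saved under pics/ and viewed, at most 10 in all, crops included, and the job is handed in when it is done.

```bash
ls; mkdir -p pics; python3 - <<'E'
from rig import arm, snapshot
import cv2,pickle
d={}
for n in("side","top"):
    s=snapshot(n);d[n]=s;cv2.imwrite(f"pics/{n}0.png",cv2.resize(s["pixels"],None,fx=1.42,fy=1.42,interpolation=cv2.INTER_CUBIC))
pickle.dump(d,open("s0.pkl","wb"))
o=arm.get_obs();print(o["time"],o["tool_pos"],o["tool_rot"],o["grip_width"])
E
```

```text
pics
0.1 [0.21333144 0.61346602 0.23028124] [-2.95102882e-04  1.66614223e-01  9.86021776e-01 -8.19126103e-04] 0.0853938475813963
```

View pics/top0.png

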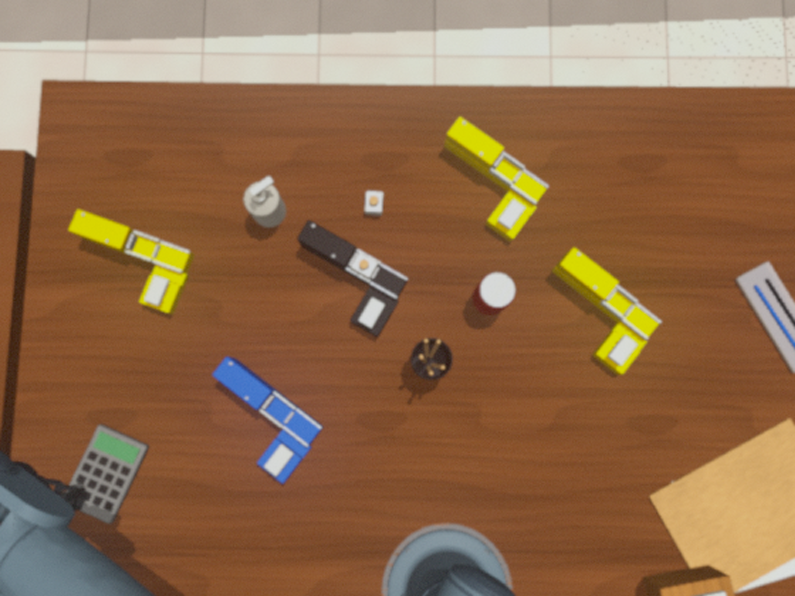

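View pics/side0.png

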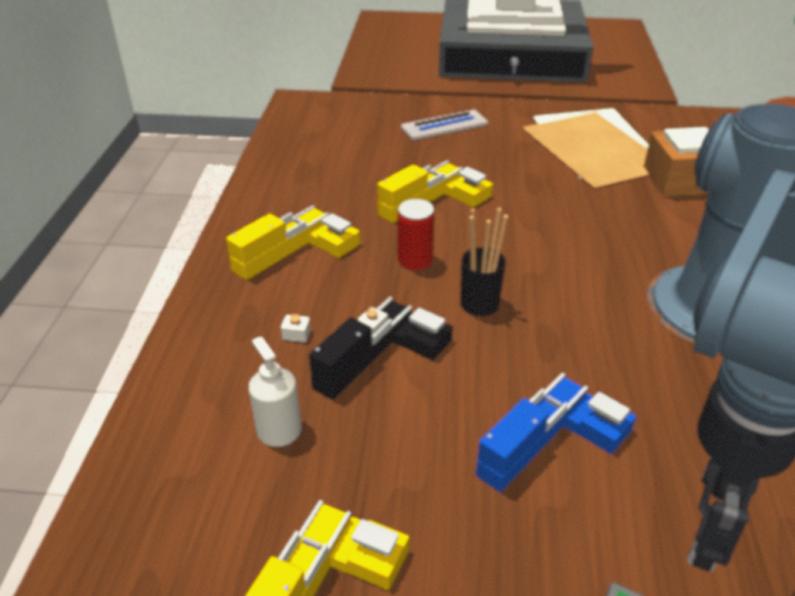

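The top view shows the black dispenser's housing at about (330,240), its open chute end at (400,288) and its key at (371,314). The can is at (495,292) and the cup at (431,358). The side view agrees, with the key at (428,321). Next I'll enlarge both for exact pixels.

```bash
python3 - <<'E'
import cv2,pickle,numpy as np
d=pickle.load(open("s0.pkl","rb"))
a=d["top"]["pixels"][145:245,200:300]; b=d["side"]["pixels"][200:285,210:325]
A=cv2.resize(a,(600,600),interpolation=cv2.INTER_CUBIC)
cv2.imwrite("pics/topc.png",A)
cv2.imwrite("pics/sidec.png",cv2.resize(b,None,fx=6,fy=6,interpolation=cv2.INTER_CUBIC))
E
```

```text
(no output)
```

View pics/topc.png

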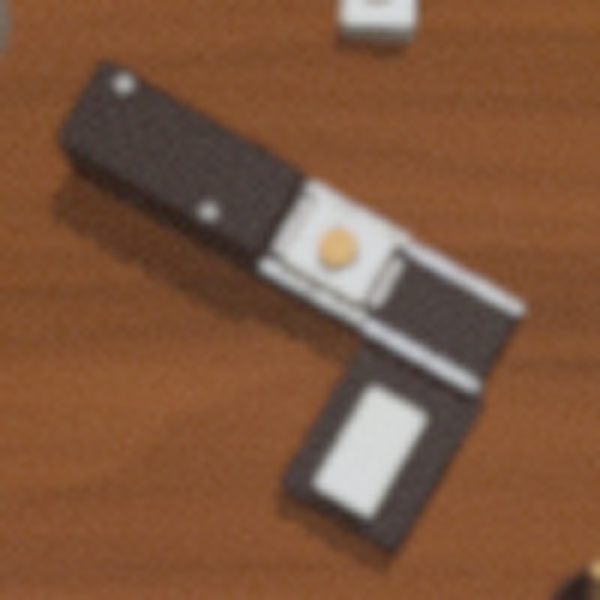

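View pics/sidec.png

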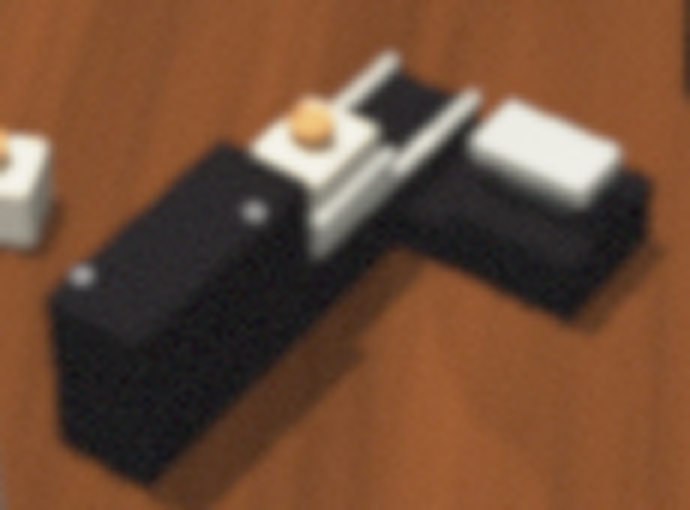

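In the top crop, the pad corners are at (372,384), (428,410), (370,520) and (314,487), the rail ends at (519,308) and (476,387), and the knob at (338,248). In the side crop, the pad corners are at (472,150), (512,98), (622,152) and (575,200), and the rail ends at (393,57) and (474,95). I'll fit the pose to these.

```bash
cat > fit.py <<'E'
import cv2,pickle,numpy as np
from scipy.optimize import least_squares
d=pickle.load(open("s0.pkl","rb"))
T=[((108,62),(165,-21.5,75)),((372,384),(-6,43,55)),((428,410),(-34,43,55)),((314,487),(-6,93,55)),((370,520),(-34,93,55)),((519,308),(-45,-20,39)),((476,387),(-45,20,39)),((338,246),(35,0,73))]
S=[((472,150),(-6,43,55)),((512,98),(-34,43,55)),((622,152),(-34,93,55)),((575,200),(-6,93,55)),((393,57),(-45,-20,39)),((474,95),(-45,20,39)),((150,485),(165,21.5,0)),((60,435),(165,-21.5,0)),((55,300),(165,-21.5,75)),((312,115),(35,0,73))]
def proj(c,P): return cv2.projectPoints(np.asarray(P,float),d[c]["rvec"],d[c]["tvec"],d[c]["camera_matrix"],d[c]["D"])[0][:,0]
def px(l,off): return (np.array([p for p,_ in l])+.5)/6-.5+off
def W(p,P):
    P=np.array(P)/1000;c,s=np.cos(p[2]),np.sin(p[2]);return np.c_[p[0]+c*P[:,0]-s*P[:,1],p[1]+s*P[:,0]+c*P[:,1],P[:,2]]
pt,ps=px(T,(200,145)),px(S,(210,200))
def res(p): return np.r_[(proj("top",W(p,[q for _,q in T]))-pt).ravel(),(proj("side",W(p,[q for _,q in S]))-ps).ravel()]
r=min((least_squares(res,[.5,.2,y],loss="soft_l1") for y in (0.5,1.2,2,-1)),key=lambda r:r.cost)
def at(c,uv,z):
    return least_squares(lambda q:proj(c,[[q[0],q[1],z]])[0]-uv,[.5,.1]).x
if __name__=="__main__":
    print(r.x,r.cost);print(np.round(res(r.x).reshape(-1,2),1).tolist())
    print("key,win,mid",W(r.x,[(-20,68,55),(-20,0,35),(-20,34,45)]).round(4))
    print("can",at("top",np.array([497,288])/1.42,.115),"cup",at("top",np.array([431,357])/1.42,.095))
    from rig import arm
    from scipy.spatial.transform import Rotation as R
    for k in (0,np.pi):
        y=np.array([-np.sin(r.x[2]+k),np.cos(r.x[2]+k),0]);z=np.array([0,0,-1.]);M=np.c_[np.cross(y,z),y,z]
        q=np.roll(R.from_matrix(M).as_quat(),1)
        for h in (.15,.045): print(k,q,h,arm.solve_ik([*W(r.x,[(-20,34,0)])[0,:2],h],q))
E
python3 fit.py
```

```text
[0.56155416 0.12514044 1.06133536] 9.257003970386208
[[-0.6, -1.0], [0.2, 0.3], [0.3, 1.3], [0.2, -0.2], [0.3, -0.4], [0.7, 0.4], [0.4, 0.3], [0.3, 0.1], [-0.3, -1.3], [-0.1, 0.7], [0.2, -0.1], [1.3, -1.2], [-0.1, 0.3], [0.4, 0.2], [0.0, 2.1], [-0.6, 2.0], [-2.4, -0.4], [0.0, 1.2]]
key,win,mid [[0.4924 0.1408 0.055 ]
 [0.5518 0.1077 0.035 ]
 [0.5221 0.1243 0.045 ]]
can [ 0.53065375 -0.07930377] cup [0.41026734 0.03444618]
0 [ 0.         -0.50610931  0.86246934  0.        ] 0.15 [ 2.22793494e-02  7.11237858e-02  1.91087688e+00 -4.44089210e-16
  1.15959199e+00 -2.60985233e+00]
0 [ 0.         -0.50610931  0.86246934  0.        ] 0.045 [ 2.22793494e-02  2.36828541e-01  1.94929076e+00 -4.44089210e-16
  9.55473349e-01 -2.60985233e+00]
3.141592653589793 [0.         0.86246934 0.50610931 0.        ] 0.15 [ 2.22793494e-02  7.11237858e-02  1.91087688e+00 -4.44089210e-16
  1.15959199e+00  5.31740320e-01]
3.141592653589793 [0.         0.86246934 0.50610931 0.        ] 0.045 [ 2.22793494e-02  2.36828541e-01  1.94929076e+00 -4.44089210e-16
  9.55473349e-01  5.31740320e-01]
```

The fit holds to about 1 px. Both fingers fit side by side, 68 mm between centres, so I need an opening of about 54 mm.

```bash
python3 - <<'E'
from rig import arm, snapshot
from fit import r,W
import cv2,numpy as np
q=[0,0.86246934,0.50610931,0]
m=W(r.x,[(-20,34,0)])[0,:2]
arm.set_gripper(.0535)
arm.move_ptp([*m,.25],q)
arm.line_to([*m,.09],velocity=.15)
o=arm.get_obs();print(o["time"],o["tool_pos"],o["grip_width"],o["contact_force"])
s=snapshot("side")["pixels"][150:300,190:390];w=snapshot("wrist")["pixels"]
cv2.imwrite("pics/s1.png",cv2.resize(s,None,fx=4,fy=4,interpolation=cv2.INTER_CUBIC))
cv2.imwrite("pics/w1.png",w)
E
```

```text
3.825 [0.52295602 0.12433496 0.09103586] 0.053509746094680864 [ 1.28233405 -0.42117584  0.74322242]
```

View pics/s1.png

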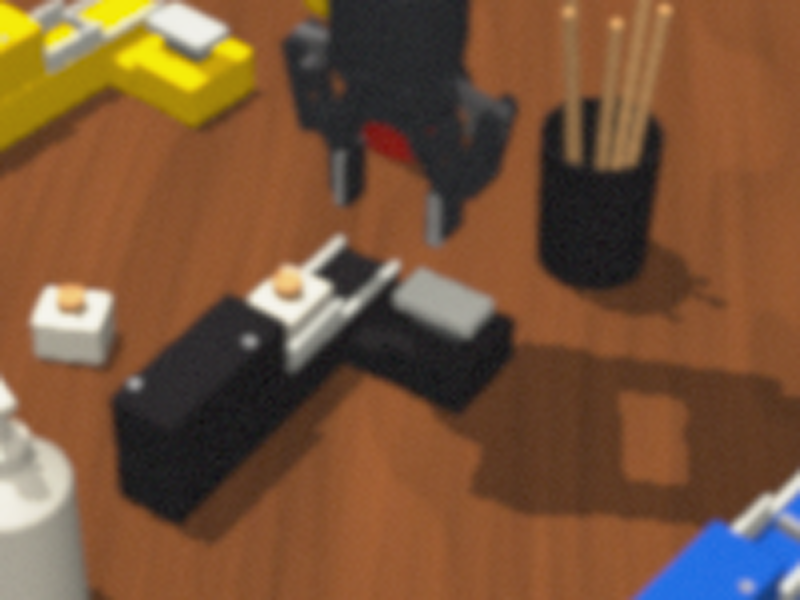

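View pics/w1.png

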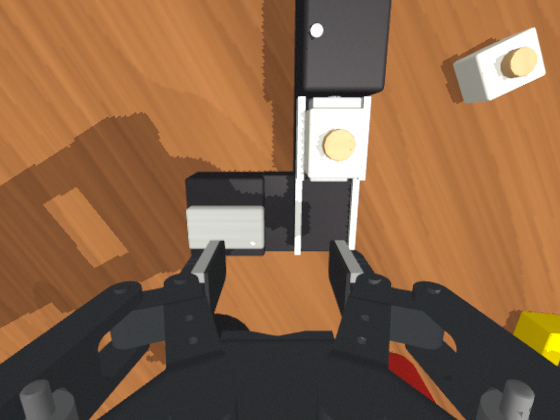

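The side view shows both fingertips above the dispenser, at crop pixels (345,203) and (437,240). The wrist view shows them straddling the chute and key symmetrically, with key centre u≈226, chute centre u≈328 and tips at u≈207 and 349. I'll check the tip positions by projection, then go down just above the key.

```bash
python3 - <<'E'
from rig import arm, snapshot
from fit import r,W,proj
import cv2,numpy as np
for z in (88,94,100): print(z,((proj("side",W(r.x,[(-20,0,z),(-20,68,z),(-9,7,z),(-9,61,z)]))-[190,150])*4+1.5).round(0).tolist())
m=W(r.x,[(-20,34,0)])[0,:2]
arm.line_to([*m,.062],velocity=.08,force_limit=3)
o=arm.get_obs();print(o["time"],o["tool_pos"],o["contact_force"])
s=snapshot("side")["pixels"][190:265,240:340];w=snapshot("wrist")["pixels"][80:380,80:480]
cv2.imwrite("pics/c2.png",cv2.resize(s,None,fx=6,fy=6,interpolation=cv2.INTER_CUBIC))
cv2.imwrite("pics/w2.png",w)
E
```

```text
88 [[345.0, 209.0], [446.0, 253.0], [344.0, 223.0], [424.0, 259.0]]
94 [[345.0, 201.0], [446.0, 244.0], [344.0, 215.0], [424.0, 250.0]]
100 [[345.0, 192.0], [446.0, 236.0], [344.0, 207.0], [425.0, 242.0]]
4.425 [0.52161423 0.12423516 0.06120291] [ 0.51378631  0.03203406 -0.06510352]
```

View pics/c2.png

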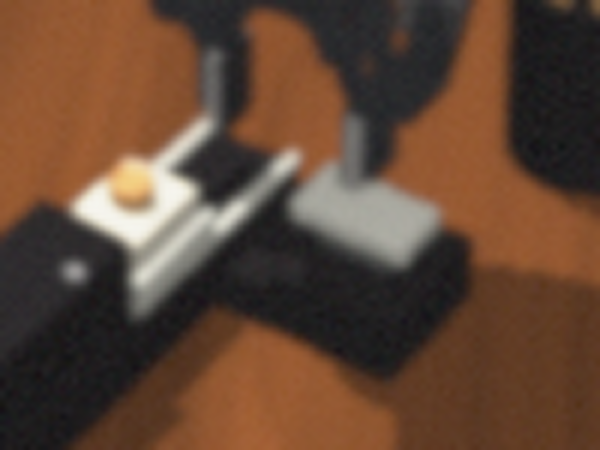

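View pics/w2.png

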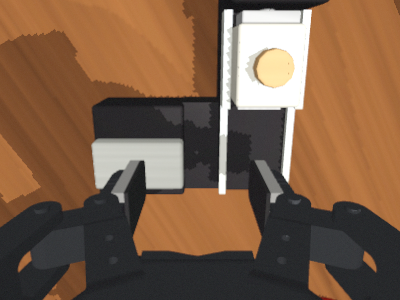

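The side view shows the key finger just above the pad, near (355,185), and the other finger over the open chute with its tip at (215,128). The wrist view shows both fingers laterally centred and about 3 mm towards the open end, so I'll shift by 3 mm and press.

```bash
python3 - <<'E'
from rig import arm, snapshot
from fit import r,W
import cv2
m=W(r.x,[(-17,34,0)])[0,:2]
arm.line_to([*m,.0625],velocity=.05)
print(arm.line_to([*m,.034],velocity=.03,force_limit=11))
for _ in range(4):
    o=arm.get_obs();print(o["time"],o["tool_pos"].round(4),o["contact_force"].round(2),o["grip_width"]);arm.wait(.4)
s=snapshot("side")["pixels"][190:265,240:340]
cv2.imwrite("pics/c3.png",cv2.resize(s,None,fx=6,fy=6,interpolation=cv2.INTER_CUBIC))
E
```

```text
True
5.5333 [0.5237 0.1269 0.0392] [-2.03 -1.3   8.07] 0.05369439252017359
5.9333 [0.5237 0.1269 0.0392] [-1.78 -0.31  6.81] 0.053381378343543666
6.3333 [0.5237 0.1269 0.0392] [-1.79 -0.92  6.46] 0.0533438256812519
6.7333 [0.5237 0.1268 0.0392] [-0.95 -1.37  6.9 ] 0.05330604519637249
```

View pics/c3.png

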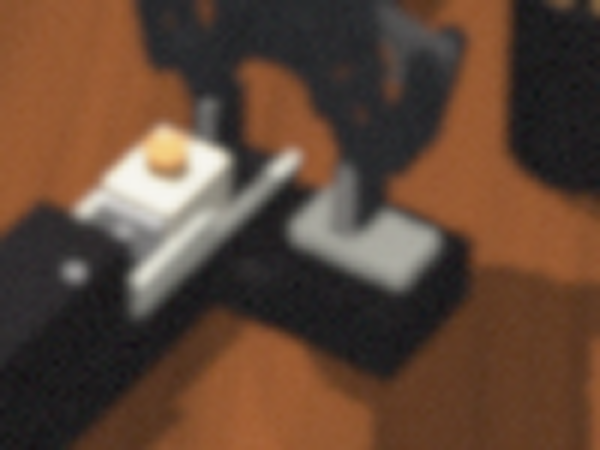

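The marker has slid out: its knob moved from (131,182) to (166,150), and it stands against the finger with the pad pressed down. A quick check of its x before handing in.

```bash
python3 - <<'E'
from rig import arm
from fit import r,W,proj
for x in (0,10,15,20,27,35): print(x,((proj("side",W(r.x,[(x,0,73)]))-[240,190])*6+2.5).round(0).tolist())
o=arm.get_obs();print(o["contact_force"])
E
```

```text
0 [[187.0, 132.0]]
10 [[172.0, 146.0]]
15 [[164.0, 153.0]]
20 [[156.0, 160.0]]
27 [[145.0, 171.0]]
35 [[132.0, 182.0]]
[-1.42421205 -1.03646113  6.88689477]
```

```bash
python3 -c "
from rig import arm
print(arm.job_done())"
```

```text
the job is handed in; nothing more can be done
None
```

I handed the job in with one finger holding the key down and the other stopping the marker upright on the chute, at about x = +14 mm by my measurement (allowed −25 to 27); no verdict came back.

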